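# Count two round tokens into the trough and shut the lid

### The job

The white counting tray has two round meal tokens and one square one on its deck. Slide the two round tokens off the deck into the trough without picking them up, so that they lie flat on its floor, leave the square one where it lies, then shut the trough's metal lid fully.

Things in the scene. Friction and masses are not known exactly. Their poses are not given: they have to be found in the camera images.
- counting_tray: White plastic tray, fixed, 156 x 150 mm; origin: centre of its underside, z up. Along its y: flat deck (top z = 22 mm) from y = 75, where it is open, to the lip at y = -21; then the trough to y = -69, floor z = 10, x -72 to 72. Side walls at x = +-75, 6 mm thick, tops z = 28 by the deck, 23 round the trough. Lid hinge: along x at y = -73, z = 26 mm. Free space behind the hinge (-y).
- round_token_1: Round dark steel token, 34 mm across and 12 mm thick with a small bright patch on top, 40 to 85 g; lies flat on the deck at the start in one of three lanes (tray x about -46, 0, 46 mm; y 16 to 45), which one varies. Origin at the centre of its underside, z up.
- round_token_2: Round (same as the other) dark steel token, 34 mm across and 12 mm thick with a small bright patch on top, 40 to 85 g; lies flat on the deck at the start in one of three lanes (tray x about -46, 0, 46 mm; y 16 to 45), which one varies. Origin at the centre of its underside, z up.
- square_token: Square dark steel token, 34 mm across and 12 mm thick with a small bright patch on top, 40 to 85 g; lies flat on the deck at the start in one of three lanes (tray x about -46, 0, 46 mm; y 16 to 45), which one varies. Origin at the centre of its underside, z up. This one stays on the deck.
- trough_lid (a joint): Angle of the trough's bare aluminium lid, rad: 0 = shut, level, top at z = 27 mm of the tray; starts open at 1.45 to 1.95 (1.57 upright, more leans away from the deck; stop 2.1). Plate 150 mm wide, 3 thick, free edge 58 mm from the hinge, a 60 mm wide tab in the middle to 64 mm. Stiff hinge (0.06 N m): it stays where left; 1 to 2 N at the edge swings it over from behind (-y) and down.

How it is judged:
By the outcome, as a careful person would: the job done as asked, in the order asked, and still so for the second after the job is handed in, with the robot touching nothing.
It also fails if it takes over 48 s, if anything falls off the work surface, if the arm or the gripper's body presses on something with over 40 N, if the wrist force passes 120 N, or if a joint passes its speed limit or range.

### The arm

A 7-joint arm with a two-finger parallel gripper is mounted at the origin on a cart in front of the work surface, level with it; the furniture and walls round the work are solid. World frame = base frame: x ahead of the robot, y to its left, z up, the work surface at z = 0. Lengths are in mm, angles in rad, forces in N, time in s.
With the tool pointing down it reaches from about 400 to 875 mm from the base axis. Payload 4.4 kg.
Tool frame: the origin (TCP) lies on the centre line of the jaws, within the pads' length; the fingertips stand ctrl.finger_overhang ahead of it and the grasp point (between the pads) lies 3 mm ahead of it (ctrl.finger_overhang is the distance from the TCP to the fingertips, in mm); z points along the fingers, y is the line along which they close (so a half turn about z gives the same grasp; the last joint's range is limited). The gripper opens to 85 mm and grips with 20 to 120 N. Pads are 22 mm wide; open, the fingers measure 114 mm over their backs; the gripper's body (76 mm by 85 mm) begins 54 mm behind the grasp point. The pads swing forward as they close: fully open they stand 13 mm farther back than shut.
Start: joints at [1.099, 0.628, 0.038, 1.517, -0.027, 0.996, -0.02], TCP at [256.617, -597.214, 253.313] pointing down, gripper open.
Joint ranges: [-3.06, 3.06], [-0.37, 2.12], [-1.25, 1.32], [0.18, 2.47], [-1.1, 4.24], [0.23, 1.98], [-2.94, 2.94]. Speed limits (rad/s): [2.57, 2.57, 3.14, 3.14, 3.14, 3.14, 3.14].

### API

Orientations are given as a rotation vector (axis times angle).
In Python, from bench import monitor, optics, ctrl gives the robot as it stands.
- The arm moves only by the tool carry_out, never from a script. Its argument "targets" is a list of rows, each an object of numbers: "jaw": the closure, from 0 (fully open) to 1 (shut); "x", "y", "z": the shift along the tool's x, y, z in cm; "wx", "wy", "wz": the turn, a rotation vector about the tool's x, y, z in rad. In form: [{"jaw": .., "x": .., "y": .., "z": .., "wx": .., "wy": .., "wz": ..}, ...]. A call has exactly 5 rows; each row is the pose to reach, as a shift and turn from the pose commanded when the call began, along the tool's axes at that moment; what a row does not reach only later rows make up. A row lasts 1/8 s, in which the tool goes at most 62.5 mm and 10.7 degrees, less where a joint would pass 70% of its speed; a pose out of reach is approached as far as the arm can. A call with a gripper value outside its range is refused whole. The fingers move at their own pace and stop on an object; "squeeze" is the grip in N (left out, the last holds). Time passes only in rows, so rows that repeat a pose let the fingers close, or fill a call up. It gives the time, the measured TCP pose, the force, the opening and the grip force at its end, in the units of the state.
- monitor.sense(): the state, without advancing time (a new reading comes with each control period).
- optics.camera(name): name is "side" or "top" or "wrist"; returns a dict with "color" (384x512x3 uint8, red, green, blue), "z_map" (384x512 float32, mm along the optical axis (not along the pixel's ray), 0 where there is no reading), "fx", "fy", "cx", "cy" (pixels), "camera_from_world" (4x4, takes a point from world to camera coordinates); the wrist camera has in their place "tool_from_camera" (4x4, takes a point from camera to tool coordinates, whose origin is the TCP and whose axes are the flange's). Camera axes: x right, y down, z forward; pixel columns grow to the right and rows downward; lengths in mm; the calibration is good to about 2 mm. A picture is of the moment at which its call begins: read the wrist's pose just before it.
- ctrl.job_done(): hands the job in; it is judged then, once.
Trained networks look in the newest picture that a camera, given by its name, has taken for a name from the list of things; names that differ only in an ending like _2 or _b are one class to them, and where a whole thing is asked for, a point or a joint stands for the part that bears it (a point fixed in the world has none). Each returns a list of dicts, best first, with "p" (0 to 1); they miss things now and then, are a little off and sometimes report something else, mostly with a low value. They report only what shows in the picture. A call takes as long as a camera call.
- optics.recognise(camera, name): "uv" ([column, row] in pixels, amid what is visible of it).
- optics.mark_of(camera, name): "uv" ([column, row] in pixels: a listed point, or the origin of a listed thing).
The state is a dict: "time_s": time; "joints": joint angles; "qd": joint speeds; "joint_efforts": joint torques, N m; "tool_pos": TCP position; "eef_rot": TCP orientation; "ft_force": force on the tool from outside, world axes, zero at the start; "wrist_torque": the same for the moment, N m; "opening": finger opening in mm; "finger_force": force on a finger pad.
Only numpy, scipy, OpenCV 4.12 (cv2) and the standard library are available. Lean on these libraries where they do the work, as an engineer would, in place of code of your own. Each camera call takes 0.05 s, during which the arm holds its last target. There are 200 camera calls.

## Working session

There is one attempt and no reset: what is moved stays moved. The work goes in short steps, Python scripts to look and compute and a tool call to move; the robot and the scene stay as the last step left them, time stands still between calls to the robot, and variables do not carry over. Pictures are saved under pics/ and viewed, at most 10 in all, crops included, and the job is handed in when it is done.

Besides the shell and the picture viewer there is one more tool, called in YAML: its name, and indented under it one key for each argument. carry_out: Moves the arm, as the interface text tells. Its arguments: {"type":"object","properties":{"targets":{"type":"array"},"squeeze":{"type":"number"}},"required":["targets"]}

```bash
mkdir -p pics; ls; cat > h.py <<'E'
import numpy as np, cv2
from scipy.spatial.transform import Rotation as R
from bench import monitor, optics, ctrl
def world(c,uv,z=None,s=None):
    T=(np.linalg.inv(c["camera_from_world"]) if "camera_from_world" in c else tool(s)@c["tool_from_camera"])
    r=T[:3,:3]@np.array([(uv[0]-c["cx"])/c["fx"],(uv[1]-c["cy"])/c["fy"],1.])
    o=T[:3,3]
    if z is None:
        d=c["z_map"][int(round(uv[1])),int(round(uv[0]))]; return o+r*d
    return o+r*(z-o[2])/r[2]
def tool(s):
    T=np.eye(4);T[:3,:3]=R.from_rotvec(s["eef_rot"]).as_matrix();T[:3,3]=s["tool_pos"];return T
E
python3 - <<'E'
from h import *
np.set_printoptions(precision=1,suppress=True)
s=monitor.sense();print(s,ctrl.finger_overhang); print(tool(s))
for n in ["top","side"]:
    c=optics.camera(n)
    cv2.imwrite(f"pics/{n}0.png",c["color"][:,:,::-1])
    for k in ["counting_tray","round_token_1","square_token","trough_lid"]:
        for f in (optics.recognise,optics.mark_of):
            for d in f(n,k)[:4]:
                print(n,k,f.__name__,np.array(d["uv"]),round(d["p"],2),world(c,d["uv"]))
E
```

```text
pics
{'time_s': 0.0, 'joints': array([ 1.1,  0.6,  0. ,  1.5, -0. ,  1. , -0. ]), 'qd': array([-0., -0., -0., -0.,  0., -0.,  0.]), 'joint_efforts': array([ -0. , -56.3,   1.2, -19.3,   0. ,   0. ,  -0. ]), 'tool_pos': array([ 256.4, -596.6,  252.4]), 'eef_rot': array([-3.1, -0.6,  0. ]), 'ft_force': array([ 0.2, -0. ,  0.1]), 'wrist_torque': array([-0., -0.,  0.]), 'finger_force': 0.0, 'opening': 85.11986885633385} 22.0
[[   0.9    0.4   -0.   256.4]
 [   0.4   -0.9    0.  -596.6]
 [  -0.    -0.    -1.   252.4]
 [   0.     0.     0.     1. ]]
top counting_tray call [252.6 186.1] 0.61 [ 535.9 -255.7   22.1]
top counting_tray call [252.4 178.6] 0.84 [ 553.9 -255.3   23.2]
top round_token_1 call [235.1 165.4] 0.59 [ 584.6 -214.4   34.1]
top round_token_1 call [269.8 162.6] 0.42 [ 590.8 -297.    36.3]
top round_token_1 call [270.2 165.4] 0.55 [ 584.2 -298.    35.3]
top round_token_1 call [236.1 163.2] 0.5 [ 590.  -216.7   33.6]
top square_token call [248.1 162.4] 0.78 [ 591.9 -245.3   32.9]
top square_token call [249.3 166.6] 0.48 [ 581.8 -248.2   33.1]
top trough_lid call [256.4 212.6] 0.78 [ 472.5 -266.2   73.9]Traceback (most recent call last):
  File "<stdin>", line 9, in <module>
ValueError: it knows: counting_tray, round_token, square_token
```

```bash
python3 - <<'E'
from h import *
np.set_printoptions(precision=1,suppress=True)
t=cv2.imread("pics/top0.png")[120:250,180:330]
c=optics.camera("side")
o=c["color"][:,:,::-1]
cv2.imwrite("pics/both.png",np.vstack([cv2.resize(t,None,fx=3,fy=3,interpolation=2)[:, :450],][0:1]+[]) )
a=cv2.resize(t,(346,300),interpolation=2);b=cv2.resize(o,(400,300))
cv2.imwrite("pics/both.png",np.hstack([a,b]))
c=optics.camera("top")
# point cloud analysis
Z=c["z_map"];T=np.linalg.inv(c["camera_from_world"])
v,u=np.mgrid[120:250,180:330];P=np.stack([(u-c["cx"])/c["fx"]*Z[v,u],(v-c["cy"])/c["fy"]*Z[v,u],Z[v,u],1+0*u],-1)@T.T
np.save("P.npy",P[...,:3]); print(T)
z=P[...,2]
m=((z>12)&(z<45)).astype(np.uint8); n,l,st,ce=cv2.connectedComponentsWithStats(m); k=1+st[1:,4].argmax()
q=P[l==k][:,:2].astype(np.float32); print(cv2.minAreaRect(q),len(q))
h=P[(z>45)&(z<120)]; print(h.min(0),h.max(0)); print(h[::6,:3])
E
```

```text
[[   0.    -1.     0.   477.2]
 [  -1.     0.     0.  -286.3]
 [  -0.    -0.    -1.   895.8]
 [   0.     0.     0.     1. ]]
((551.4114379882812, -255.39283752441406), (150.22430419921875, 156.25332641601562), 4.0016398429870605) 2826
[ 460.3 -430.4   45.1    1. ] [691.8 -85.  106.3   1. ]
[[ 681.8  -93.4   86.5]
 [ 682.5 -322.    77.3]
 [ 676.2 -334.1  101.9]
 [ 676.2 -347.3  101.6]
 [ 675.9 -360.4  102.3]
 [ 675.7 -373.5  102.9]
 [ 675.5 -386.5  103.4]
 [ 675.8 -399.8  101.9]
 [ 675.4 -412.8  103. ]
 [ 675.4 -425.9  102.7]
 [ 680.1 -324.3   77.4]
 [ 675.6 -336.7   95.2]
 [ 673.7 -349.4  102.6]
 [ 673.4 -362.5  103.5]
 [ 673.5 -375.7  102.6]
 [ 674.  -389.1  100.4]
 [ 673.  -401.7  104.1]
 [ 673.3 -415.   102.5]
 [ 677.9  -92.7   83.4]
 [ 677.4 -333.3   78.9]
 [ 672.4 -345.3   98.9]
 [ 672.2 -358.5   99.5]
 [ 671.3 -371.3  102.8]
 [ 671.7 -384.6  100.8]
 [ 671.4 -397.7  101.5]
 [ 670.8 -410.4  103.7]
 [ 670.6 -423.4  104.2]
 [ 684.8  -93.3   45.6]
 [ 674.4 -342.1   81.5]
 [ 669.3 -353.8  102.2]
 [ 669.3 -367.   102.2]
 [ 669.4 -380.2  101. ]
 [ 668.5 -392.9  104.5]
 [ 668.7 -406.1  
[... 2259 characters left out ...]
.9]
 [ 471.7 -296.7   84.2]
 [ 471.7 -310.1   82.3]
 [ 471.7 -323.4   83.4]
 [ 469.1 -186.4   57.4]
 [ 469.2 -200.7   61.6]
 [ 469.3 -215.3   70.5]
 [ 469.3 -229.1   72.8]
 [ 469.4 -243.    78.5]
 [ 469.5 -256.6   83.6]
 [ 469.5 -270.    86.1]
 [ 469.5 -283.4   86.7]
 [ 469.5 -296.8   80.3]
 [ 469.5 -310.    85.1]
 [ 467.  -190.3   70.5]
 [ 467.1 -204.5   76.1]
 [ 467.1 -218.3   79.1]
 [ 467.2 -232.1   84.8]
 [ 467.3 -245.6   87.2]
 [ 467.3 -259.    88.4]
 [ 467.3 -272.3   88.8]
 [ 467.2 -285.6   82.6]
 [ 464.9 -196.    80.8]
 [ 464.9 -209.6   81.9]
 [ 464.9 -223.1   82.9]
 [ 465.  -236.8   87.7]
 [ 465.1 -250.2   89.5]
 [ 462.7 -191.6   82.2]
 [ 462.7 -205.1   82.4]
 [ 462.7 -218.4   80.5]]
```

View pics/both.png

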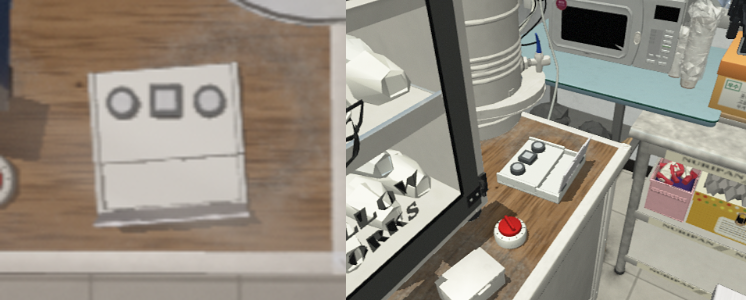

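```bash
cat >> h.py <<'E'
np.set_printoptions(precision=2,suppress=True)
C=np.array([551.4,-255.4]);A=np.radians(4.0)   # tray pose
def tray(p,C=None,A=None):
    C=globals()["C"] if C is None else C;A=globals()["A"] if A is None else A
    p=np.asarray(p,float);d=p[:2]-C; ty=np.array([np.cos(A),np.sin(A)]);tx=np.array([np.sin(A),-np.cos(A)])
    return np.array([d@tx,d@ty,p[2]])
def wtray(x,y,z): return np.r_[C+x*np.array([np.sin(A),-np.cos(A)])+y*np.array([np.cos(A),np.sin(A)]),z]
def go(p,s=None):
    s=s or monitor.sense();M=tool(s)[:3,:3]
    G=np.array([[np.cos(A),np.sin(A),0],[np.sin(A),-np.cos(A),0],[0,0,-1]]).T
    print("now tray",tray(s["tool_pos"]),"shift cm",M.T@(np.asarray(p)-s["tool_pos"])/10,"turn",R.from_matrix(M.T@G).as_rotvec())
E
python3 -c "
from h import *
go(wtray(0,40,250))"
```

```text
now tray [ 320.39 -317.93  253.28] shift cm [ 44.35 -18.45   0.33] turn [-0.   -0.    0.34]
```

carry_out:
  targets:
    - {"jaw":0.84,"x":22,"y":-9,"z":0,"wz":0.34}
    - {"jaw":0.84,"x":44.4,"y":-18.5,"z":0.3,"wz":0.34}
    - {"jaw":0.84,"x":44.4,"y":-18.5,"z":0.3,"wz":0.34}
    - {"jaw":0.84,"x":44.4,"y":-18.5,"z":0.3,"wz":0.34}
    - {"jaw":0.84,"x":44.4,"y":-18.5,"z":0.3,"wz":0.34}

```text
$.targets[0]: bad value
```

```bash
python3 -c "
from h import *
s=monitor.sense();print(s['time_s']);go(wtray(0,40,250),s)"
```

```text
0.5
now tray [ 320.39 -317.93  253.28] shift cm [ 44.35 -18.45   0.33] turn [-0.   -0.    0.34]
```

carry_out:
  targets:
    - {"jaw":0.84,"x":22,"y":-9,"z":0,"wx":0,"wy":0,"wz":0.34}
    - {"jaw":0.84,"x":44.4,"y":-18.5,"z":0.3,"wx":0,"wy":0,"wz":0.34}
    - {"jaw":0.84,"x":44.4,"y":-18.5,"z":0.3,"wx":0,"wy":0,"wz":0.34}
    - {"jaw":0.84,"x":44.4,"y":-18.5,"z":0.3,"wx":0,"wy":0,"wz":0.34}
    - {"jaw":0.84,"x":44.4,"y":-18.5,"z":0.3,"wx":0,"wy":0,"wz":0.34}

```text
time_s: 1.12
tool_pos: [475.7, -371.5, 251.8]
eef_rot: [3.139, 0.103, 0.001]
ft_force: [1.3, -0.7, 0.0]
opening: 13.8
finger_force: 0.0
```

```bash
python3 -c "
from h import *
s=monitor.sense();print(s['time_s']);go(wtray(0,40,250),s)"
```

```text
1.125
now tray [110.58 -83.61 251.78] shift cm [ 12.32 -11.11   0.18] turn [ 0. -0. -0.]
```

carry_out:
  targets:
    - {"jaw":0.84,"x":12.3,"y":-11.1,"z":0.2,"wx":0,"wy":0,"wz":0}
    - {"jaw":0.84,"x":12.3,"y":-11.1,"z":0.2,"wx":0,"wy":0,"wz":0}
    - {"jaw":0.84,"x":12.3,"y":-11.1,"z":0.2,"wx":0,"wy":0,"wz":0}
    - {"jaw":0.84,"x":12.3,"y":-11.1,"z":0.2,"wx":0,"wy":0,"wz":0}
    - {"jaw":0.84,"x":12.3,"y":-11.1,"z":0.2,"wx":0,"wy":0,"wz":0}

```text
time_s: 1.75
tool_pos: [589.2, -254.9, 249.5]
eef_rot: [3.139, 0.103, -0.001]
ft_force: [-0.5, -0.3, -0.7]
opening: 13.5
finger_force: 0.0
```

```bash
python3 - <<'E'
from h import *
s=monitor.sense();c=optics.camera("wrist")
print(s["time_s"],tray(s["tool_pos"]))
print(c["tool_from_camera"])
cv2.imwrite("pics/w1.png",c["color"][:,:,::-1])
for k in ["round_token_1","square_token","counting_tray"]:
    for f in (optics.recognise,optics.mark_of):
        for d in f("wrist",k)[:3]:
            z={"c":0}.get(k[0],22 if f==optics.mark_of else 34)
            print(k,f.__name__,np.array(d["uv"]),round(d["p"],2),world(c,d["uv"],z,s),tray(world(c,d["uv"],z,s)))
E
```

```text
1.75 [  2.17  37.74 249.47]
[[   0.     -0.96   -0.27   69.81]
 [   1.      0.      0.      0.22]
 [  -0.     -0.27    0.96 -120.25]
 [   0.      0.      0.      1.  ]]
round_token_1 call [296.6 167.3] 0.94 [ 592.03 -300.13   34.  ] [47.45 37.41 34.  ]
round_token_1 call [214.7 160.9] 0.79 [ 593.3  -208.85   34.  ] [-43.52  45.04  34.  ]
round_token_1 call [297.5 167.3] 0.95 [ 589.71 -302.94   22.  ] [50.1 34.9 22. ]
round_token_1 call [215.5 161.7] 0.82 [ 590.08 -208.3    22.  ] [-44.29  41.87  22.  ]
square_token call [257.4 161.2] 0.89 [ 596.05 -256.07   34.  ] [ 3.78 44.5  34.  ]
square_token call [254.9 162.2] 0.7 [ 592.46 -253.48   22.  ] [ 0.95 41.09 22.  ]
counting_tray call [255.5 198.5] 0.64 [ 541.89 -257.41    0.  ] [ 1.34 -9.63  0.  ]
counting_tray call [254.6 190.4] 0.96 [ 552.44 -255.59    0.  ] [0.27 1.03 0.  ]
```

View pics/w1.png

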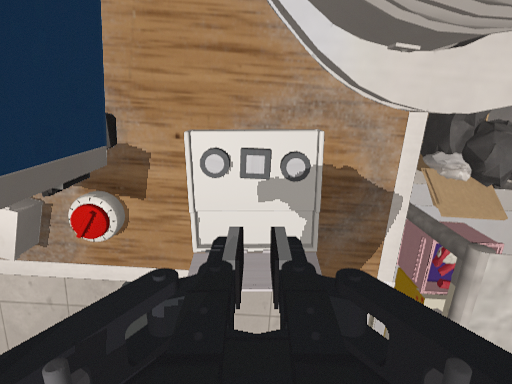

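```bash
cat >> h.py <<'E'
def cloud(c,s):
    Z=c["z_map"];v,u=np.mgrid[0:384,0:512]
    P=np.stack([(u-c["cx"])/c["fx"]*Z,(v-c["cy"])/c["fy"]*Z,Z,1+0*u],-1)@(tool(s)@c["tool_from_camera"]).T
    return P[...,:3]
E
python3 - <<'E'
from h import *
s=monitor.sense();c=optics.camera("wrist");P=cloud(c,s)
Q=np.array([tray(p) for p in P.reshape(-1,3)]).reshape(P.shape);z=Q[...,2]
ins=(abs(Q[...,0])<68)&(Q[...,1]>0)&(Q[...,1]<72)&(c["z_map"]>0)
print("deck z",np.median(z[ins&(z<27)]))
n,l,st,ce=cv2.connectedComponentsWithStats((ins&(z>28)).astype(np.uint8))
for k in range(1,n):
    if st[k,4]>100:
        q=Q[l==k];print(st[k,4],cv2.minAreaRect(q[:,:2].astype(np.float32)),np.median(q[:,2]),q.min(0),q.max(0))
ty=(abs(Q[...,0])<110)&(Q[...,1]>-15)&(Q[...,1]<110)&(z>15)&(z<45)
n,l,st,ce=cv2.connectedComponentsWithStats(ty.astype(np.uint8));k=1+st[1:,4].argmax()
q=P[l==k];print("tray",cv2.minAreaRect(q[:,:2].astype(np.float32)),Q[l==k].min(0),Q[l==k].max(0))
# lid
m=(abs(Q[...,0])<75)&(Q[...,1]<-70)&(Q[...,1]>-110)&(z>35)&(z<100)
print(m.sum(),Q[m].min(0) if m.any() else 0,Q[m].max(0) if m.any() else 0)
E
```

```text
deck z 21.49260607022768
714 ((-44.11030578613281, 42.97209167480469), (33.40008544921875, 32.43451690673828), 88.40185546875) 33.499968170407584 [-60.43  26.24  28.13] [-27.8   59.64  35.63]
919 ((1.0326061248779297, 41.90906524658203), (34.40559005737305, 33.59196853637695), 89.20316314697266) 33.51645648690919 [-15.94  24.85  28.68] [17.8  59.33 35.94]
707 ((45.758262634277344, 38.26738739013672), (32.8051872253418, 33.375267028808594), 18.73065185546875) 33.57681069192961 [29.11 21.5  28.18] [62.62 54.99 36.26]
45425 ((2.3818321228027344, 43.58161163330078), (33.02849578857422, 122.42870330810547), 89.92731475830078) 302.7400354130398 [-58.82  27.02 226.95] [ 63.6   60.11 326.84]
tray ((582.653564453125, -252.97198486328125), (92.61698913574219, 156.19784545898438), 4.014141082763672) [-78.35 -14.98  15.02] [77.86 77.64 36.26]
1314 [-74.98 -83.03  35.03] [ 74.71 -70.01  89.83]
```

```bash
python3 - <<'E'
from h import *
c=optics.camera("top")
T=np.linalg.inv(c["camera_from_world"]);Z=c["z_map"];v,u=np.mgrid[0:384,0:512]
P=(np.stack([(u-c["cx"])/c["fx"]*Z,(v-c["cy"])/c["fy"]*Z,Z,1+0*u],-1)@T.T)[...,:3]
for x in range(620,800,20):
    print(x,[int(P[m][:,2].max()) if (m:=(abs(P[...,0]-x)<10)&(abs(P[...,1]-y)<10)&(Z>0)).any() else -1 for y in range(-180,-400,-20)])
go(wtray(46,82,100)); go(wtray(46,82,48))
E
```

```text
620 [-1, -1, 625, 622, 613, 608, 600, 29, 2, 3, 3]
640 [-1, -1, 611, 611, 594, -1, -1, -1, 3, 2, 2]
660 [-1, -1, -1, -1, -1, -1, -1, -1, 77, 103, 103]
680 [-1, -1, -1, -1, -1, -1, 2, 104, 105, 106, 106]
700 [-1, -1, -1, -1, -1, -1, 102, 105, 410, 415, 418]
720 [-1, -1, -1, -1, -1, -1, 428, 435, 439, 441, 441]
740 [-1, -1, -1, -1, 397, 432, 440, 444, 446, 447, 448]
760 [-1, -1, -1, -1, 421, 433, 436, -1, -1, -1, -1]
780 [-1, -1, -1, 393, 401, -1, -1, -1, -1, -1, -1]
now tray [  1.86  38.1  249.65] shift cm [ 4.41  4.39 14.97] turn [ 0. -0. -0.]
now tray [  1.86  38.1  249.65] shift cm [ 4.41  4.39 20.17] turn [ 0. -0. -0.]
```

```bash
python3 -c "
from h import *
s=monitor.sense();print(s['time_s'],s['joints'])"
```

```text
2.2 [ 0.29  0.62  0.13  1.55 -0.09  0.98 -1.06]
```

carry_out:
  targets:
    - {"jaw":0.84,"x":0,"y":0,"z":0,"wx":0,"wy":0,"wz":-0.92}
    - {"jaw":0.84,"x":0,"y":0,"z":0,"wx":0,"wy":0,"wz":-0.92}
    - {"jaw":0.84,"x":0,"y":0,"z":0,"wx":0,"wy":0,"wz":-0.92}
    - {"jaw":0.84,"x":0,"y":0,"z":0,"wx":0,"wy":0,"wz":-0.92}
    - {"jaw":0.84,"x":0,"y":0,"z":0,"wx":0,"wy":0,"wz":-0.92}

```text
time_s: 2.82
tool_pos: [589.6, -254.4, 249.6]
eef_rot: [2.764, 1.494, 0.0]
ft_force: [-0.6, -1.2, -0.1]
opening: 13.6
finger_force: 0.0
```

carry_out:
  targets:
    - {"jaw":0.84,"x":0,"y":0,"z":0,"wx":0,"wy":0,"wz":-0.92}
    - {"jaw":0.84,"x":0,"y":0,"z":0,"wx":0,"wy":0,"wz":-0.92}
    - {"jaw":0.84,"x":0,"y":0,"z":0,"wx":0,"wy":0,"wz":-0.92}
    - {"jaw":0.84,"x":0,"y":0,"z":0,"wx":0,"wy":0,"wz":-0.92}
    - {"jaw":0.84,"x":0,"y":0,"z":0,"wx":0,"wy":0,"wz":-0.92}

```text
time_s: 3.45
tool_pos: [589.6, -254.5, 249.6]
eef_rot: [1.813, 2.565, -0.0]
ft_force: [-0.4, -0.0, -0.7]
opening: 13.5
finger_force: 0.0
```

carry_out:
  targets:
    - {"jaw":0.84,"x":0,"y":0,"z":0,"wx":0,"wy":0,"wz":-0.92}
    - {"jaw":0.84,"x":0,"y":0,"z":0,"wx":0,"wy":0,"wz":-0.92}
    - {"jaw":0.84,"x":0,"y":0,"z":0,"wx":0,"wy":0,"wz":-0.92}
    - {"jaw":0.84,"x":0,"y":0,"z":0,"wx":0,"wy":0,"wz":-0.92}
    - {"jaw":0.84,"x":0,"y":0,"z":0,"wx":0,"wy":0,"wz":-0.92}

```text
time_s: 4.08
tool_pos: [589.6, -254.6, 249.5]
eef_rot: [0.486, 3.104, -0.0]
ft_force: [-0.5, -0.3, -0.7]
opening: 13.6
finger_force: 0.0
```

```bash
sed -i 's/G=np.array.*/G=np.array([[-np.cos(A),-np.sin(A),0],[-np.sin(A),np.cos(A),0],[0,0,-1]]).T.copy();G=np.array([[-np.cos(A),-np.sin(A),0],[-np.sin(A),np.cos(A),0],[0,0,-1]]).T/' h.py; python3 -c "
from h import *
s=monitor.sense();print(s['time_s'],s['joints']);go(wtray(46,76,90))"
```

```text
4.075 [ 0.72  0.69 -0.62  1.53  0.43  1.06  1.25]
now tray [  1.83  38.18 249.54] shift cm [-5.15 -2.69 15.95] turn [-0.    0.   -0.38]
```

carry_out:
  targets:
    - {"jaw":0.84,"x":-5.2,"y":-2.7,"z":3,"wx":0,"wy":0,"wz":-0.38}
    - {"jaw":0.84,"x":-5.2,"y":-2.7,"z":9,"wx":0,"wy":0,"wz":-0.38}
    - {"jaw":0.84,"x":-5.2,"y":-2.7,"z":15,"wx":0,"wy":0,"wz":-0.38}
    - {"jaw":0.84,"x":-5.2,"y":-2.7,"z":16,"wx":0,"wy":0,"wz":-0.38}
    - {"jaw":0.84,"x":-5.2,"y":-2.7,"z":16,"wx":0,"wy":0,"wz":-0.38}

```text
time_s: 4.7
tool_pos: [631.5, -296.0, 90.5]
eef_rot: [-0.1, 3.139, -0.0]
ft_force: [0.3, 0.2, 0.5]
opening: 13.5
finger_force: 0.0
```

```bash
python3 - <<'E'
from h import *
s=monitor.sense();c=optics.camera("wrist");t=optics.camera("top")
cv2.imwrite("pics/w2.png",np.hstack([cv2.resize(c["color"],(400,300)),cv2.resize(t["color"][120:250,180:330],(346,300),interpolation=2)])[:,:,::-1])
print(s["time_s"],s["joints"]);go(wtray(46,72,47.5),s)
E
```

```text
4.7 [ 0.72  0.95 -0.62  1.48  0.64  0.91  1.54]
now tray [46.1  77.08 90.49] shift cm [0.51 0.01 4.3 ] turn [-0.    0.   -0.01]
```

View pics/w2.png

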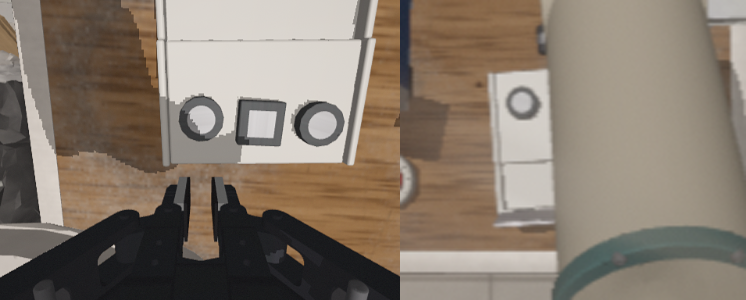

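carry_out:
  targets:
    - {"jaw":0.84,"x":0,"y":0,"z":3,"wx":0,"wy":0,"wz":0}
    - {"jaw":0.84,"x":0,"y":0,"z":4.2,"wx":0,"wy":0,"wz":0}
    - {"jaw":0.84,"x":0.2,"y":0,"z":4.2,"wx":0,"wy":0,"wz":0}
    - {"jaw":0.84,"x":0.6,"y":0,"z":4.2,"wx":0,"wy":0,"wz":0}
    - {"jaw":0.84,"x":1,"y":0,"z":4.2,"wx":0,"wy":0,"wz":0}

```text
time_s: 5.42
tool_pos: [621.1, -296.9, 48.6]
eef_rot: [-0.1, 3.139, -0.001]
ft_force: [0.1, -1.2, -0.6]
opening: 13.5
finger_force: 0.0
```

```bash
cat > look.py <<'E'
from h import *
s=monitor.sense();c=optics.camera("wrist");P=cloud(c,s)
print(s["time_s"],s["ft_force"],"tcp",tray(s["tool_pos"]))
Q=np.array([tray(p) for p in P.reshape(-1,3)]).reshape(P.shape);z=Q[...,2]
ins=(abs(Q[...,0])<70)&(Q[...,1]>-72)&(Q[...,1]<72)&(c["z_map"]>0)&(z<38)
n,l,st,ce=cv2.connectedComponentsWithStats((ins&(z>26)).astype(np.uint8))
for k in range(1,n):
    if st[k,4]>300:
        q=Q[l==k];print(st[k,4],(q.min(0)+q.max(0))/2,q.min(0),q.max(0))
E
python3 look.py; python3 -c "
from h import *
c=optics.camera('wrist');cv2.imwrite('pics/w3.png',c['color'][:,:,::-1])"
```

```text
5.425 [ 0.07 -1.2  -0.61] tcp [46.27 66.65 48.65]
4077 [45.82 37.24 31.18] [29.16 20.37 26.04] [62.47 54.1  36.32]
5428 [ 1.01 40.85 31.15] [-16.69  23.05  26.02] [18.71 58.64 36.28]
4443 [-44.64  41.99  30.82] [-62.22  24.92  26.01] [-27.05  59.05  35.62]
```

View pics/w3.png

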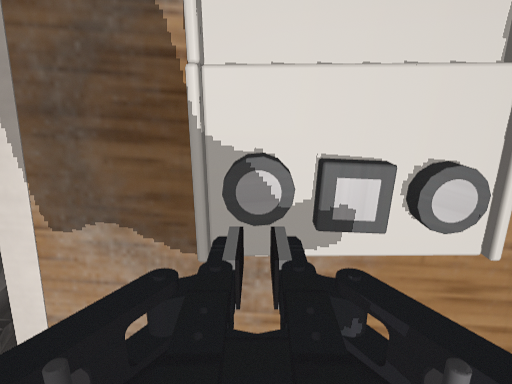

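carry_out:
  targets:
    - {"jaw":0.84,"x":0.8,"y":0,"z":0.1,"wx":0,"wy":0,"wz":0}
    - {"jaw":0.84,"x":1.8,"y":0,"z":0.1,"wx":0,"wy":0,"wz":0}
    - {"jaw":0.84,"x":2.8,"y":0,"z":0.1,"wx":0,"wy":0,"wz":0}
    - {"jaw":0.84,"x":3.8,"y":0,"z":0.1,"wx":0,"wy":0,"wz":0}
    - {"jaw":0.84,"x":4.8,"y":0,"z":0.1,"wx":0,"wy":0,"wz":0}

```text
time_s: 6.15
tool_pos: [572.1, -299.9, 46.5]
eef_rot: [0.101, -3.14, 0.0]
ft_force: [-0.3, 0.6, -0.5]
opening: 13.5
finger_force: 0.1
```

```bash
python3 look.py
```

```text
6.15 [-0.26  0.65 -0.5 ] tcp [45.8  17.52 46.53]
3967 [  4.29 -69.77  32.  ] [-61.4  -71.98  26.01] [ 69.98 -67.56  37.99]
4417 [46.05  1.53 32.04] [ 29.3  -25.35  26.1 ] [62.81 28.42 37.99]
1261 [ 0.31 28.72 30.53] [-16.74  22.71  26.01] [17.35 34.72 35.06]
3076 [-44.12  40.34  30.82] [-61.14  24.29  26.05] [-27.1   56.39  35.59]
```

carry_out:
  targets:
    - {"jaw":0.84,"x":0.8,"y":0,"z":0,"wx":0,"wy":0,"wz":0}
    - {"jaw":0.84,"x":1.6,"y":0,"z":0,"wx":0,"wy":0,"wz":0}
    - {"jaw":0.84,"x":2.4,"y":0,"z":0,"wx":0,"wy":0,"wz":0}
    - {"jaw":0.84,"x":3,"y":0,"z":0,"wx":0,"wy":0,"wz":0}
    - {"jaw":0.84,"x":3.2,"y":0,"z":0,"wx":0,"wy":0,"wz":0}

```text
time_s: 6.82
tool_pos: [540.5, -301.9, 46.5]
eef_rot: [0.101, -3.14, 0.0]
ft_force: [0.5, -0.3, 0.2]
opening: 13.9
finger_force: 0.0
```

```bash
sed -i 's/z>26)/z>15)\&(abs(z-22)>3)/' look.py; python3 look.py; python3 -c "
from h import *
c=optics.camera('wrist');cv2.imwrite('pics/w4.png',c['color'][:,:,::-1])"
```

```text
6.825 [ 0.51 -0.33  0.25] tcp [ 45.64 -14.16  46.52]
1524 [  2.88 -69.63  31.52] [-64.08 -71.6   25.06] [ 69.85 -67.66  37.97]
1088 [ -0.08 -13.93  26.48] [-69.85 -25.18  15.01] [69.69 -2.69 37.96]
```

View pics/w4.png

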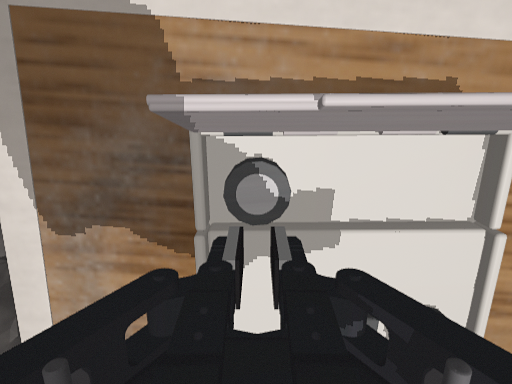

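```bash
python3 - <<'E'
from h import *
s=monitor.sense();c=optics.camera("wrist");P=cloud(c,s)
for uv in [(257,190),(235,190),(278,190),(257,165),(257,215),(375,190),(375,290)]: print(uv,tray(P[uv[1],uv[0]]))
go(wtray(-44.3,77,90),s);go(wtray(-44.3,68,47),s)
E
```

```text
(257, 190) [ 45.61 -40.16  21.67]
(235, 190) [ 56.42 -40.25  21.78]
(278, 190) [ 35.29 -40.16  21.84]
(257, 165) [ 45.54 -52.6   21.34]
(257, 215) [ 45.67 -27.08  21.71]
(375, 190) [-17.03 -36.52  10.11]
(375, 290) [  8.81 -25.03  83.04]
now tray [ 45.64 -13.75  46.57] shift cm [-9.02  9.05 -4.34] turn [-0.    0.   -0.01]
now tray [ 45.64 -13.75  46.57] shift cm [-8.12  9.04 -0.04] turn [-0.    0.   -0.01]
```

Token 1 lies flat in the trough (top at z ≈ 21.7). Next the second: up, across and down behind it.

carry_out:
  targets:
    - {"jaw":0.84,"x":0,"y":0,"z":-4.5,"wx":0,"wy":0,"wz":0}
    - {"jaw":0.84,"x":-5,"y":3.5,"z":-4.5,"wx":0,"wy":0,"wz":0}
    - {"jaw":0.84,"x":-9.2,"y":8,"z":-4.5,"wx":0,"wy":0,"wz":0}
    - {"jaw":0.84,"x":-9.2,"y":9.1,"z":-4.5,"wx":0,"wy":0,"wz":0}
    - {"jaw":0.84,"x":-9.2,"y":9.1,"z":-4.5,"wx":0,"wy":0,"wz":0}

```text
time_s: 7.6
tool_pos: [626.9, -203.6, 91.4]
eef_rot: [0.105, -3.139, -0.0]
ft_force: [0.4, 0.1, -0.2]
opening: 13.8
finger_force: 0.0
```

```bash
sed -i 's/(z>15)&(abs(z-22)>3)/(z>26)/' look.py; python3 look.py;python3 -c "
from h import *
go(wtray(-44.3,74,47))"
```

```text
7.6 [ 0.43  0.06 -0.24] tcp [-46.37  78.94  91.36]
3421 [ 0.74 40.9  31.2 ] [-17.01  23.27  26.03] [18.49 58.53 36.37]
2537 [-44.59  41.72  31.24] [-61.11  25.05  26.22] [-28.07  58.39  36.25]
now tray [-44.22  78.13  91.18] shift cm [0.41 0.01 4.42] turn [-0.   -0.   -0.01]
```

carry_out:
  targets:
    - {"jaw":0.84,"x":0,"y":0,"z":3,"wx":0,"wy":0,"wz":0}
    - {"jaw":0.84,"x":0,"y":0,"z":4.4,"wx":0,"wy":0,"wz":0}
    - {"jaw":0.84,"x":0,"y":0,"z":4.4,"wx":0,"wy":0,"wz":0}
    - {"jaw":0.84,"x":0.5,"y":0,"z":4.4,"wx":0,"wy":0,"wz":0}
    - {"jaw":0.84,"x":1,"y":0,"z":4.4,"wx":0,"wy":0,"wz":0}

```text
time_s: 8.28
tool_pos: [617.0, -205.9, 48.4]
eef_rot: [-0.101, 3.139, -0.001]
ft_force: [-0.4, 0.3, -0.1]
opening: 13.9
finger_force: 0.0
```

carry_out:
  targets:
    - {"jaw":0.84,"x":1,"y":0,"z":0,"wx":0,"wy":0,"wz":0}
    - {"jaw":0.84,"x":2,"y":0,"z":0,"wx":0,"wy":0,"wz":0}
    - {"jaw":0.84,"x":3,"y":0,"z":0,"wx":0,"wy":0,"wz":0}
    - {"jaw":0.84,"x":4,"y":0,"z":0,"wx":0,"wy":0,"wz":0}
    - {"jaw":0.84,"x":5,"y":0,"z":0,"wx":0,"wy":0,"wz":0}

```text
time_s: 8.9
tool_pos: [566.4, -209.0, 47.6]
eef_rot: [-0.101, 3.14, -0.0]
ft_force: [0.0, -0.8, 0.2]
opening: 13.7
finger_force: 0.2
```

```bash
python3 look.py
```

```text
8.9 [ 0.03 -0.83  0.21] tcp [-45.26  18.19  47.55]
4011 [ -3.88 -69.72  32.  ] [-69.96 -71.98  26.01] [ 62.19 -67.45  38.  ]
4388 [-45.21   2.54  31.98] [-61.97 -24.69  26.  ] [-28.45  29.78  37.95]
1317 [ 0.07 28.92 30.7 ] [-17.11  22.64  26.02] [17.26 35.19 35.39]
```

carry_out:
  targets:
    - {"jaw":0.84,"x":0.8,"y":0,"z":0,"wx":0,"wy":0,"wz":0}
    - {"jaw":0.84,"x":1.6,"y":0,"z":0,"wx":0,"wy":0,"wz":0}
    - {"jaw":0.84,"x":2.4,"y":0,"z":0,"wx":0,"wy":0,"wz":0}
    - {"jaw":0.84,"x":3,"y":0,"z":0,"wx":0,"wy":0,"wz":0}
    - {"jaw":0.84,"x":3.3,"y":0,"z":0,"wx":0,"wy":0,"wz":0}

```text
time_s: 9.57
tool_pos: [533.7, -211.2, 47.5]
eef_rot: [0.101, -3.14, 0.0]
ft_force: [0.1, 0.3, -0.2]
opening: 13.7
finger_force: 0.0
```

```bash
python3 - <<'E'
from h import *
s=monitor.sense();c=optics.camera("wrist");P=cloud(c,s)
for uv in [(257,190),(235,190),(278,190),(257,165),(257,215),(140,190),(375,290)]: print(uv,tray(P[uv[1],uv[0]]),c["color"][uv[1],uv[0]])
Q=np.array([tray(p) for p in P.reshape(-1,3)]);m=(Q[:,2]>40)&(Q[:,2]<100)&(Q[:,1]<-66)&(Q[:,1]>-110)&(abs(Q[:,0])<80);print(Q[m].min(0),Q[m].max(0)) 
print(s["joints"]);go(wtray(-5,-50,150),s);go(wtray(0,-118,125),s)
E
```

```text
(257, 190) [-45.41 -40.87  22.21] [127 123 125]
(235, 190) [-34.52 -40.82  21.81] [55 55 57]
(278, 190) [-55.81 -40.62  21.51] [109 108 108]
(257, 165) [-45.47 -53.22  21.27] [108 108 110]
(257, 215) [-45.34 -27.52  21.63] [134 130 131]
(140, 190) [ 17.55 -37.44   9.08] [151 146 140]
(375, 290) [-82.37 -25.58  83.58] [25 25 28]
[-75.6  -84.49  40.  ] [ 58.43 -71.73  90.72]
[ 0.66  0.87 -0.53  1.87  0.74  0.61  1.29]
now tray [-45.38 -14.58  47.51] shift cm [  3.52  -4.06 -10.25] turn [-0.   -0.   -0.01]
now tray [-45.38 -14.58  47.51] shift cm [10.32 -4.6  -7.75] turn [-0.   -0.   -0.01]
```

carry_out:
  targets:
    - {"jaw":1,"x":0,"y":0,"z":-6,"wx":0,"wy":0,"wz":0}
    - {"jaw":1,"x":2,"y":-2,"z":-10,"wx":0,"wy":0,"wz":0}
    - {"jaw":1,"x":6,"y":-4.6,"z":-10,"wx":0,"wy":0,"wz":0}
    - {"jaw":1,"x":11,"y":-4.6,"z":-10,"wx":0,"wy":0,"wz":0}
    - {"jaw":1,"x":11,"y":-4.6,"z":-10,"wx":0,"wy":0,"wz":0}

```text
time_s: 10.25
tool_pos: [422.5, -265.1, 147.2]
eef_rot: [0.095, -3.135, 0.001]
ft_force: [0.7, -0.9, 0.1]
opening: -0.2
finger_force: 0.0
```

```bash
python3 - <<'E'
from h import *
s=monitor.sense();print(s["time_s"],s["joints"],s["opening"]);go(wtray(0,-120,88),s)
E
```

```text
10.25 [ 0.94  0.66 -0.66  2.02  0.64  0.68  1.5 ] -0.16797371736878364
now tray [   0.66 -129.23  147.18] shift cm [-0.95  0.08  5.91] turn [-0.   -0.01 -0.01]
```

carry_out:
  targets:
    - {"jaw":1,"x":0,"y":0,"z":4,"wx":0,"wy":0,"wz":0}
    - {"jaw":1,"x":0,"y":0,"z":5.7,"wx":0,"wy":0,"wz":0}
    - {"jaw":1,"x":-1,"y":0,"z":5.7,"wx":0,"wy":0,"wz":0}
    - {"jaw":1,"x":-2,"y":0,"z":5.7,"wx":0,"wy":0,"wz":0}
    - {"jaw":1,"x":-3,"y":0,"z":5.7,"wx":0,"wy":0,"wz":0}

```text
time_s: 10.88
tool_pos: [459.0, -262.0, 91.5]
eef_rot: [-0.101, 3.138, -0.001]
ft_force: [-1.1, -0.1, 1.9]
opening: -0.1
finger_force: 0.7
```

```bash
python3 - <<'E'
from h import *
s=monitor.sense();print(s["time_s"],s["joints"],s["ft_force"]);go(wtray(0,-45,88),s)
c=optics.camera("side");cv2.imwrite("pics/s5.png",cv2.resize(c["color"][140:300,150:350],(750,600))[:,:,::-1])
E
```

```text
10.875 [ 0.84  0.77 -0.58  1.98  0.72  0.61  1.41] [-1.15 -0.12  1.86]
now tray [  0.15 -92.68  91.45] shift cm [-4.77  0.04  0.35] turn [-0.    0.   -0.01]
```

View pics/s5.png

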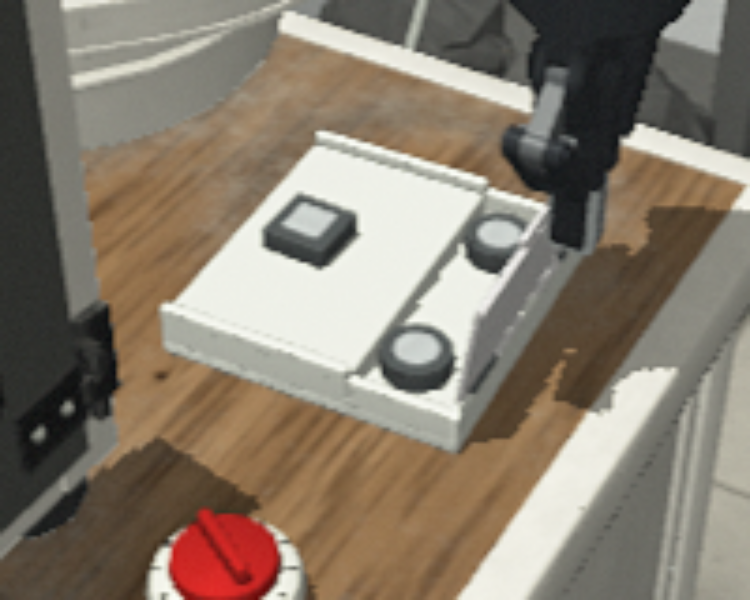

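carry_out:
  targets:
    - {"jaw":1,"x":-1,"y":0,"z":0,"wx":0,"wy":0,"wz":0}
    - {"jaw":1,"x":-2,"y":0,"z":0,"wx":0,"wy":0,"wz":0}
    - {"jaw":1,"x":-3,"y":0,"z":0,"wx":0,"wy":0,"wz":0}
    - {"jaw":1,"x":-4,"y":0,"z":0.3,"wx":0,"wy":0,"wz":0}
    - {"jaw":1,"x":-4.6,"y":0,"z":0.6,"wx":0,"wy":0,"wz":0}

```text
time_s: 11.55
tool_pos: [504.1, -259.0, 84.3]
eef_rot: [-0.101, 3.139, 0.0]
ft_force: [-0.7, 0.2, -0.3]
opening: -0.3
finger_force: 0.5
```

```bash
python3 - <<'E'
from h import *
s=monitor.sense();print(s["time_s"],s["joints"],s["ft_force"]);go(wtray(0,-42,49),s)
E
```

```text
11.55 [ 0.79  0.82 -0.58  1.88  0.7   0.67  1.41] [-0.66  0.2  -0.28]
now tray [  0.27 -47.4   84.32] shift cm [-0.54  0.03  3.53] turn [ 0.    0.   -0.01]
```

carry_out:
  targets:
    - {"jaw":1,"x":-0.3,"y":0,"z":1,"wx":0,"wy":0,"wz":0}
    - {"jaw":1,"x":-0.6,"y":0,"z":2,"wx":0,"wy":0,"wz":0}
    - {"jaw":1,"x":-0.9,"y":0,"z":2.7,"wx":0,"wy":0,"wz":0}
    - {"jaw":1,"x":-1.2,"y":0,"z":3.2,"wx":0,"wy":0,"wz":0}
    - {"jaw":1,"x":-1.2,"y":0,"z":3.4,"wx":0,"wy":0,"wz":0}

```text
time_s: 12.18
tool_pos: [515.1, -258.2, 50.1]
eef_rot: [0.101, -3.14, -0.001]
ft_force: [0.1, -0.4, 0.8]
opening: 0.5
finger_force: 0.4
```

```bash
python3 - <<'E'
from h import *
s=monitor.sense();print(s["time_s"],s["joints"],s["ft_force"]);go(wtray(0,-35,48),s)
c=optics.camera("wrist");P=cloud(c,s);Q=np.array([tray(p) for p in P.reshape(-1,3)])
m=(Q[:,2]>15)&(Q[:,2]<45)&(Q[:,1]<-50)&(Q[:,1]>-68)&(abs(Q[:,0])<65);print(np.median(Q[m],0),m.sum())
c=optics.camera("side");cv2.imwrite("pics/s6.png",cv2.resize(c["color"][140:300,150:350],(750,600))[:,:,::-1])
E
```

```text
12.175 [ 0.75  0.87 -0.54  1.86  0.74  0.62  1.38] [ 0.14 -0.4   0.83]
now tray [  0.25 -36.4   50.06] shift cm [-0.14  0.03  0.21] turn [ 0.   -0.   -0.01]
[ -0.22 -59.18  26.88] 9267
```

View pics/s6.png

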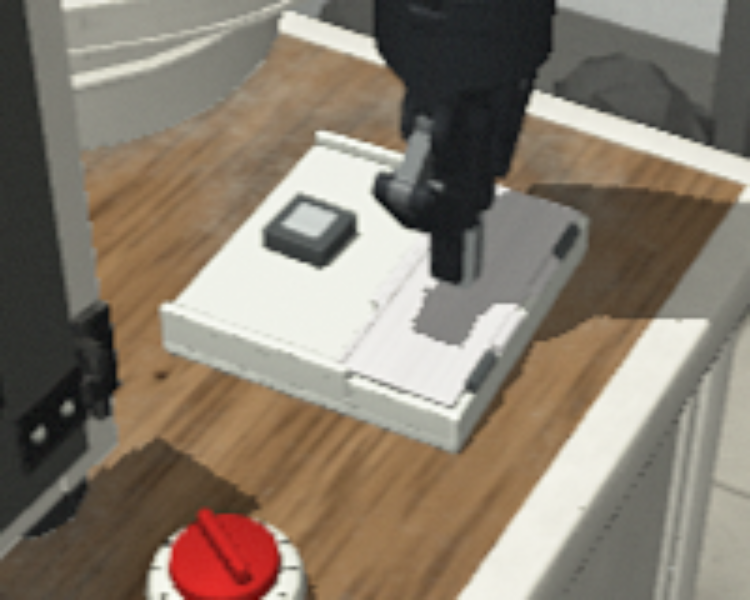

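carry_out:
  targets:
    - {"jaw":1,"x":-0.3,"y":0,"z":0.1,"wx":0,"wy":0,"wz":0}
    - {"jaw":1,"x":-0.6,"y":0,"z":0.15,"wx":0,"wy":0,"wz":0}
    - {"jaw":1,"x":-0.6,"y":0,"z":0.2,"wx":0,"wy":0,"wz":0}
    - {"jaw":1,"x":-0.6,"y":0,"z":0.25,"wx":0,"wy":0,"wz":0}
    - {"jaw":1,"x":-0.6,"y":0,"z":0.25,"wx":0,"wy":0,"wz":0}

```text
time_s: 12.9
tool_pos: [521.8, -258.0, 49.0]
eef_rot: [-0.101, 3.139, -0.001]
ft_force: [-1.1, 1.0, 7.6]
opening: -0.1
finger_force: 3.6
```

carry_out:
  targets:
    - {"jaw":1,"x":0,"y":0,"z":0.1,"wx":0,"wy":0,"wz":0}
    - {"jaw":1,"x":0,"y":0,"z":0.1,"wx":0,"wy":0,"wz":0}
    - {"jaw":1,"x":0,"y":0,"z":0.1,"wx":0,"wy":0,"wz":0}
    - {"jaw":1,"x":0,"y":0,"z":0.1,"wx":0,"wy":0,"wz":0}
    - {"jaw":1,"x":0,"y":0,"z":0.1,"wx":0,"wy":0,"wz":0}

```text
time_s: 13.52
tool_pos: [521.8, -258.0, 48.9]
eef_rot: [-0.101, 3.138, -0.002]
ft_force: [-3.1, 0.6, 13.9]
opening: 0.1
finger_force: 7.3
```

carry_out:
  targets:
    - {"jaw":1,"x":0,"y":0,"z":-2,"wx":0,"wy":0,"wz":0}
    - {"jaw":1,"x":0,"y":0,"z":-8,"wx":0,"wy":0,"wz":0}
    - {"jaw":1,"x":-3,"y":0,"z":-12,"wx":0,"wy":0,"wz":0}
    - {"jaw":1,"x":-3,"y":0,"z":-12,"wx":0,"wy":0,"wz":0}
    - {"jaw":1,"x":-3,"y":0,"z":-12,"wx":0,"wy":0,"wz":0}

```text
time_s: 14.15
tool_pos: [550.2, -256.1, 166.9]
eef_rot: [0.101, -3.139, 0.0]
ft_force: [-0.5, 0.3, -0.7]
opening: -0.1
finger_force: 0.0
```

```bash
python3 - <<'E'
from h import *
s=monitor.sense();print(s["time_s"],s["ft_force"])
c=optics.camera("wrist");P=cloud(c,s);Q=np.array([tray(p) for p in P.reshape(-1,3)])
for a in (-66,-56,-46,-36,-26,-18):
    m=(abs(Q[:,1]-a)<2)&(Q[:,2]<60)&(abs(Q[:,0])<28)&(Q[:,2]>0);print(a,m.sum(),np.median(Q[m],0) if m.any() else 0)
c=optics.camera("side");cv2.imwrite("pics/s7.png",cv2.resize(c["color"][140:300,150:350],(750,600))[:,:,::-1])
E
```

```text
14.15 [-0.51  0.31 -0.7 ]
-66 346 [  0.39 -66.01  26.56]
-56 340 [  0.04 -55.98  26.62]
-46 327 [ -0.34 -46.18  26.45]
-36 322 [ -0.3  -36.13  26.48]
-26 321 [  0.6  -25.96  26.6 ]
-18 312 [ -1.09 -18.05  26.51]
```

View pics/s7.png

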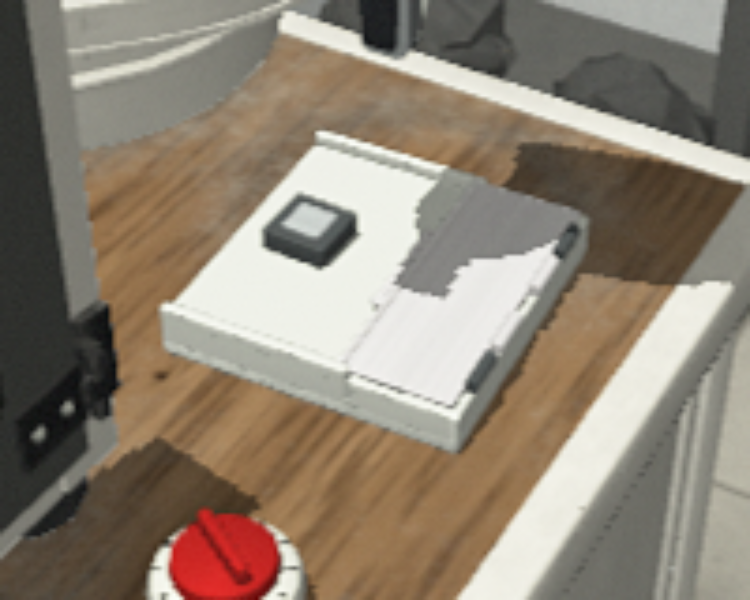

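The lid is flat: its top reads 26.5 mm all the way across, about 27 mm after the 0.5 mm offset seen on the deck. The square token hasn't moved and the gripper is clear.

```bash
python3 -c "
from bench import ctrl
print(ctrl.job_done())"
```

```text
the job is handed in; nothing more can be done
None
```

The job is handed in at about 14 s of the 48 s allowed: both round tokens lie flat in the trough, the square token is still where it lay on the deck, and the lid is fully shut with the gripper clear.

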